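# Switch the dust extraction to the wide port

### The job

Switch the dust extraction from the narrow port to the wide one: with your fingertips push the wide port's gate plate fully open, and only when it is open push the narrow port's gate plate fully shut, so that the fan always has air. Push the upright lips gently, without pinching them or ramming the stops, and leave the other things on the bench where they are.

Things in the scene. Friction and masses are not known exactly. Their poses are not given: they have to be found in the camera images.
- wide_box: wide gate box: plywood, screwed to the bench, 270 (x) x 150 (y) x 60 mm high. Origin: centre of its underside, z up. +x runs along the slide towards the port end, where a 50 mm duct reaches up to 111 mm farther and bends into the bench. Side guides 15 mm above the box top hold the plate captive. Place and yaw vary, and the wide and narrow boxes may change sides
- narrow_box: narrow gate box: plywood, screwed to the bench, 200 (x) x 110 (y) x 60 mm high. Origin: centre of its underside, z up. +x runs along the slide towards the port end, where a 50 mm duct reaches up to 111 mm farther and bends into the bench. Side guides 15 mm above the box top hold the plate captive. Place and yaw vary, and the wide and narrow boxes may change sides
- wide_lip (a point): centre of the upright lip of the wide gate's 120 mm long aluminium plate, on the plate's end away from the port. Lip 6 mm thick (x), 90 mm wide (y), top 110 mm above the bench; plate's upper face 65.5 mm above it. Axes as the box's: pushed to -x it opens, to +x it shuts. It lies on the box's centre line, at box x = 8 mm shut, -102 mm open. Both faces are free
- narrow_lip (a point): centre of the upright lip of the narrow gate's 80 mm long aluminium plate, on the plate's end away from the port. Lip 6 mm thick (x), 60 mm wide (y), top 110 mm above the bench; plate's upper face 65.5 mm above it. Axes as the box's: pushed to -x it opens, to +x it shuts. It lies on the box's centre line, at box x = 8 mm shut, -67 mm open. Both faces are free
- wide_port (a point): centre of the wide port's mouth: a round hole 100 mm across in the box top (60 mm above the bench), 65 mm along box +x from the box centre; the plate covers it when shut. Axes as the box's
- narrow_port (a point): centre of the narrow port's mouth: a round hole 60 mm across in the box top (60 mm above the bench), 45 mm along box +x from the box centre; the plate covers it when shut. Axes as the box's
- wide_gate (a joint): how far the wide gate's plate is open, m: 0 = shut (against its stop), 0.110 = fully open (against its stop). About 4 N of friction, more when pushed fast (25 N per m/s); no spring, it stays where it is left. Starts nearly shut, 0.005 to 0.035
- narrow_gate (a joint): how far the narrow gate's plate is open, m: 0 = shut (against its stop), 0.075 = fully open (against its stop). Same friction. Starts open, 0.045 to 0.075
- glue_bottle: white plastic glue bottle, 54 mm across and 130 mm tall, standing between the two gate boxes; leave alone; origin at the centre of its underside, z up
- tape_roll: paper tape roll lying flat, 90 mm across, 25 mm tall, between the two gate boxes; leave alone; origin at the centre of its underside
- offcut: dark wood offcut 90 x 60 x 40 mm, behind the gap between the gate boxes; leave alone; origin at the centre of its underside
- chisel: wood-handled chisel lying flat on the robot's side of the right (-y) gate box, 235 mm long along its own x, 28 mm tall; leave alone; origin on the bench near its middle
- mallet: wooden mallet lying on the right (-y) side of the bench, 285 mm long along its own x, head 60 x 115 x 70 mm at its +x end; leave alone; origin on the bench under the middle of the handle
- sanding_block: cork sanding block 110 x 65 x 30 mm on the left (+y) side; leave alone; origin at the centre of its underside
- tin: plain steel tin, 86 mm across, 100 mm tall, on the left (+y) side; leave alone; origin at the centre of its underside

How it is judged:
On the way, in this order (a step that is already met when the one before it is completed fails the run):
1. the wide gate is pushed fully open while the narrow one is still open (value of joint wide_gate above 0.104 m and value of joint narrow_gate above 0.03 m), for 0.2 s.
2. the narrow gate is pushed fully shut (value of joint wide_gate above 0.104 m and value of joint narrow_gate below 0.006 m), for 0.2 s.
At the end, for the whole second after the job is handed in: The wide gate is fully open (within 6 mm of its stop) and the narrow gate fully shut (within 6 mm of its stop), both at rest (all of step 2 and velocity of joint wide_gate between -0.01 and 0.01 m/s and velocity of joint narrow_gate between -0.01 and 0.01 m/s); the robot touches nothing.
It fails at once if the narrow gate's plate was shifted by more than 10 mm before the wide gate was open (distance of narrow_lip from where it was at the start of the episode above 0.01 m and value of joint wide_gate below 0.1 m).
It fails at once if a gate was pinched or rammed: more than 36 N between the fingers and the gate (contact force between the fingers and wide_box above 36 N or contact force between the fingers and narrow_box above 36 N).
It fails at once if another thing on the bench was moved by more than 15 mm, lifted or knocked over (distance of any of glue_bottle, tape_roll, offcut, chisel, mallet, sanding_block, tin from where it was at the start of the episode above 0.015 m or angle between any of glue_bottle, tape_roll, offcut, chisel, mallet, sanding_block, tin's own z axis and vertical above 0.3 rad).
It also fails if it takes over 43 s, if anything falls off the work surface, if the arm or the gripper's body presses on something with over 40 N, if the wrist force passes 120 N, or if a joint passes its speed limit or range.

### The arm

A 6-joint arm with a two-finger parallel gripper is mounted at the origin on the work surface. World frame = base frame: x ahead of the robot, y to its left, z up, the work surface at z = 0. Lengths are in m, angles in rad, forces in N, time in s.
With the tool pointing down it reaches from about 0.3 to 0.875 m from the base axis. Payload 6.4 kg.
Tool frame: the origin (TCP) lies midway between the tips of the shut fingers; the grasp point (between the pads) lies 19 mm behind it; z points along the fingers, x is the direction in which the jaws open and shut, and the axes are right-handed (so a half turn about z gives the same grasp; the last joint's range is limited). The gripper opens to 85 mm and grips with 20 to 120 N. Pads are 22 mm wide; open, the fingers measure 114 mm over their backs; the gripper's body (76 mm by 85 mm) begins 54 mm behind the grasp point. The pads swing forward as they close: fully open they stand 13 mm farther back than shut.
Start: joints at [-1.527, 0.181, 1.607, -0, 1.354, -0.206], TCP at [0.142, -0.557, 0.197] pointing down, gripper open.
Joint ranges: [-2.99, 2.99], [-0.89, 2.07], [0.3, 2.58], [-1.14, 4.28], [0, 2.63], [-3.12, 3.12]. Speed limits (rad/s): [2.57, 2.57, 3.01, 3.14, 3.14, 3.14].

### API

Orientations are given as a unit quaternion [w, x, y, z].
In Python, from cell import env, vision gives the robot as it stands.
- The arm moves only by the shell command python3 -m inch 'ROWS' [FORCE]. ROWS is JSON, a list of rows, each an object of numbers: "ax", "ay", "az": the turn, a rotation vector about the world's x, y, z in degrees; "dx", "dy", "dz": the shift along the world's x, y, z in cm; "jaw": the gripper's target within -1 to 1 (shut at 1, half-way at 0, fully open at -1). A call has exactly 10 rows; each row is the pose to reach, as a shift and turn from the pose commanded when the call began; what a row does not reach only later rows make up. A row lasts 1/12 s, in which the tool goes at most 41.7 mm and 7.16 degrees, less where a joint would pass 70% of its speed; a pose out of reach is approached as far as the arm can. A call with a gripper value outside its range is refused whole. The fingers move at their own pace and stop on an object; FORCE is the grip in N (left out, the last holds). Time passes only in rows, so rows that repeat a pose let the fingers close, or fill a call up. It gives the time, the measured TCP pose, the force and the opening at its end, in the units of the state.
- env.observe(): the state, without advancing time (a new reading comes with each control period).
- vision.grab_frame(name): name is "scene" or "top"; returns (picture, depth): 420x560x3 uint8, red, green, blue; 420x560 float32, m along the optical axis (not along the pixel's ray), 0 where there is no reading.
- vision.camera_info(name): a dict with "K" (3x3 intrinsics, pixels), "pose" (4x4, takes a point from camera to world coordinates). Camera axes: x right, y up, looking along -z (the intrinsics and any distortion apply to the point x, -y, -z); pixel columns grow to the right and rows downward; lengths in m; the calibration is good to about 2 mm. A picture is of the moment at which its call begins. camera_info takes no time and is no camera call.
- env.job_done(): hands the job in, once; it reports no verdict.
Trained networks look in the newest picture that a camera, given by its name, has taken for a name from the list of things; names that differ only in an ending like _2 or _b are one class to them, and where a whole thing is asked for, a point or a joint stands for the part that bears it (a point fixed in the world has none). Each returns a list of dicts, best first, with "p" (0 to 1); they miss things now and then, are a little off and sometimes report something else, mostly with a low value. They report only what shows in the picture. A call takes as long as a camera call.
- vision.outline_of(camera, name): "mask" (420x560 bool, what is visible of it) and "xy" ([column, row] in pixels, amid what is visible of it).
- vision.mark_of(camera, name): "xy" ([column, row] in pixels: a listed point, or the origin of a listed thing).
The state is a dict: "clock": time; "joint_pos": joint angles; "qd": joint speeds; "joint_torque": joint torques, N m; "tcp_pos": TCP position; "tool_rot": TCP orientation; "force": force on the tool from outside, world axes, zero at the start; "moment": the same for the moment, N m; "finger_gap": finger opening in m.
Only numpy, scipy, OpenCV 4.12 (cv2) and the standard library are available. Lean on these libraries where they do the work, as an engineer would, in place of code of your own. Each camera call takes 0.05 s, during which the arm holds its last target.

## Working session

There is one attempt and no reset: what is moved stays moved. The work goes in short steps, Python scripts to look and compute and a shell command to move; the robot and the scene stay as the last step left them, time stands still between calls to the robot, and variables do not carry over. Pictures are saved under pics/ and viewed, and the job is handed in when it is done.

```bash
ls; mkdir -p pics; python3 - <<'E'
from cell import env, vision
import cv2,numpy as np
s=env.observe(); print(s['clock'],s['tcp_pos'],s['tool_rot'],s['finger_gap'],s['force'])
for n in ("scene","top"):
    im,d=vision.grab_frame(n); cv2.imwrite(f"pics/{n}0.png",im[:,:,::-1]); np.save(f"{n}0.npy",d)
    ci=vision.camera_info(n); print(n,np.round(ci['K'],1).tolist(),np.round(ci['pose'],3).tolist(), [k for k in ci])
E
```

```text
pics
0.0 [ 0.14212287 -0.5565143   0.19627321] [-6.89470225e-04  7.89678021e-01 -6.13520832e-01 -5.80328904e-04] 0.0854507863719913 [ 0.30386594 -0.1253033  -0.14755724]
scene [[525.9, 0.0, 284.4], [0.0, 525.9, 213.7], [0.0, 0.0, 1.0]] [[-0.138, -0.523, 0.841, 1.835], [0.99, -0.071, 0.119, 0.15], [-0.003, 0.849, 0.528, 0.884], [0.0, 0.0, 0.0, 1.0]] ['K', 'pose']
top [[472.8, 0.0, 271.6], [0.0, 472.8, 214.4], [0.0, 0.0, 1.0]] [[0.006, 0.996, -0.092, 0.416], [-1.0, 0.007, 0.004, 0.004], [0.005, 0.092, 0.996, 1.588], [0.0, 0.0, 0.0, 1.0]] ['K', 'pose']
```

View pics/scene0.png

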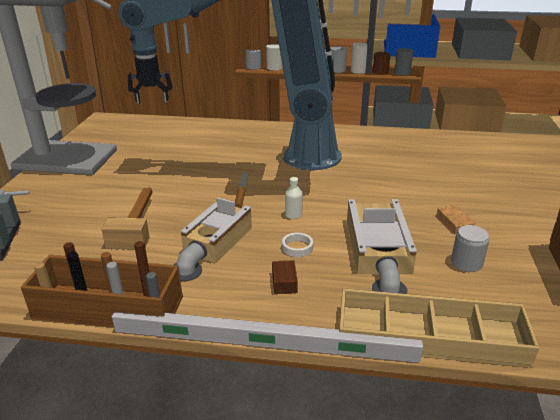

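View pics/top0.png

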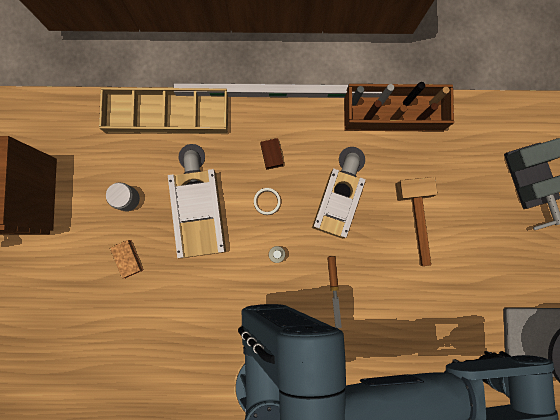

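The wide box is on the left (top image ~(198,215)) and the narrow box on the right (~(340,202)). Both ports point away from the robot. The bottle is at (278,254) and the tape roll at (267,201), between the boxes. Next I measure.

```bash
cat > h.py <<'E'
import numpy as np,cv2
from cell import env,vision
def cloud(n,d):
    ci=vision.camera_info(n);K=ci['K'];P=np.array(ci['pose'])
    v,u=np.mgrid[0:420,0:560]
    c=np.stack([(u-K[0][2])/K[0][0]*d,-(v-K[1][2])/K[1][1]*d,-d],-1)
    return c@P[:3,:3].T+P[:3,3]
def atz(n,xy,z):
    ci=vision.camera_info(n);K=ci['K'];P=np.array(ci['pose'])
    r=P[:3,:3]@np.array([(xy[0]-K[0][2])/K[0][0],-(xy[1]-K[1][2])/K[1][1],-1])
    t=(z-P[2,3])/r[2]; return P[:3,3]+t*r
E
python3 - <<'E'
from h import *
zs=dict(wide_box=0,narrow_box=0,wide_lip=.088,narrow_lip=.088,wide_port=.06,narrow_port=.06,glue_bottle=0,tape_roll=0,chisel=0)
for n in ("top","scene"):
    im,d=vision.grab_frame(n);C=cloud(n,d)
    for k in zs:
        if k in('glue_bottle','tape_roll','chisel') and n=='scene':continue
        r=vision.mark_of(n,k)
        print(n,k,[(round(a['p'],2),np.round(a['xy'],1).tolist(),np.round(atz(n,a['xy'],zs[k]),4)[:2].tolist()) for a in r[:2]])
    for k in('wide_box','narrow_box'):
        r=vision.outline_of(n,k)
        if not r: print('no',k);continue
        m=r[0]['mask'];p=C[m&(d>0)]
        q=p[(p[:,2]>.05)&(p[:,2]<.085)]
        hi=p[p[:,2]>.085]
        R=cv2.minAreaRect((q[:,:2]*1000).astype(np.float32))
        print(n,k,r[0]['p'],R,len(q),'lip pts',len(hi),hi.mean(0).round(4) if len(hi) else'', hi.min(0).round(3) if len(hi) else '',hi.max(0).round(3) if len(hi) else '')
print(env.observe()['clock'])
E
```

```text
top wide_box [(0.59, [196.8, 214.0], [0.5626, 0.2489])]
top narrow_box [(0.85, [336.5, 202.4], [0.6052, -0.2225])]
top wide_lip [(0.91, [192.4, 218.3], [0.5407, 0.249]), (0.48, [267.9, 199.1], [0.6038, 0.0093])]
top narrow_lip [(0.93, [332.9, 217.2], [0.5472, -0.1982])]
top wide_port [(0.57, [193.9, 194.4], [0.6211, 0.2504])]
top narrow_port [(0.92, [343.8, 193.7], [0.6268, -0.238]), (0.6, [269.5, 156.0], [0.7499, 0.0051])]
top glue_bottle [(0.73, [278.2, 251.0], [0.44, -0.0261])]
top tape_roll [(0.55, [268.3, 199.8], [0.6125, 0.0083])]
top chisel []
top wide_box 0.73 ((591.9678955078125, 247.51907348632812), (335.71356201171875, 151.18161010742188), 8.221664428710938) 3940 lip pts 80 [0.5387 0.2388 0.106 ] [0.531 0.195 0.085] [0.547 0.284 0.118]
top narrow_box 0.78 ((626.5174560546875, -230.9601287841797), (110.74869537353516, 264.5007629394531), 71.2187271118164) 1999 lip pts 56 [ 0.5479 -0.204   0.1058] [ 0.537 -0.234  0.087] [ 0.559 -0.175  0.116]
scene wide_box [(0.62, [375.8, 246.9], [0.5713, 0.2376]), (0.5, [452.3, 225.2], [0.424, 0.4711])]
scene narrow_box [(0.79, [219.1, 240.1], [0.5985, -0.2193])]
scene wide_lip [(0.63, [381.0, 215.6], [0.5403, 0.2448])]
scene narrow_lip [(0.93, [224.2, 203.8], [0.5358, -0.2133])]
scene wide_port []
scene narrow_port [(0.57, [209.3, 230.4], [0.6392, -0.2333])]
scene wide_box 0.86 ((628.599853515625, 251.2017822265625), (427.12835693359375, 151.6660919189453), 8.263757705688477) 2975 lip pts 284 [0.5406 0.2383 0.0998] [0.526 0.194 0.085] [0.55  0.283 0.113]
scene narrow_box 0.81 ((671.789794921875, -246.09048461914062), (116.42052459716797, 367.4005432128906), 71.35904693603516) 1826 lip pts 160 [ 0.57   -0.2076  0.0988] [ 0.536 -0.256  0.085] [ 0.862 -0.177  0.114]
1.15
```

```bash
python3 - <<'E'
from h import *
from scipy.spatial import cKDTree
yaws=dict(wide_box=np.radians(8.24),narrow_box=np.radians(-18.75))
for n in ("top","scene"):
    im,d=vision.grab_frame(n);C=cloud(n,d)
    for k in yaws:
        r=vision.outline_of(n,k)
        m=r[0]['mask']&(d>0);p=C[m]
        a=yaws[k];ex=np.array([np.cos(a),np.sin(a)]);ey=np.array([-ex[1],ex[0]])
        sel=(p[:,2]>.055)&(p[:,2]<.082)
        q=p[sel]; R=np.stack([q[:,:2]@ex,q[:,:2]@ey],1)
        hy=.075 if k[0]=='w' else .055; L=.27 if k[0]=='w' else .2
        print(n,k,'v range',np.percentile(R[:,1],[.3,1,50,99,99.7]).round(4))
        vc=(np.percentile(R[:,1],.7)+np.percentile(R[:,1],99.3))/2
        g=R[(abs(abs(R[:,1]-vc)-hy)<.02)]
        print('  u range of guide',np.percentile(g[:,0],[.3,1,99,99.7]).round(4))
        u0=np.percentile(g[:,0],.7)+L/2
        print('  centre',(u0*ex+vc*ey).round(4))
        h=p[(p[:,2]>.09)]; H=np.stack([h[:,:2]@ex,h[:,:2]@ey],1); ok=(abs(H[:,1]-vc)<.05)&(H[:,0]<u0+.03);H=H[ok]
        print('  lip u rel',(np.percentile(H[:,0],[2,50,98])-u0).round(4),'v rel',(np.percentile(H[:,1],[2,98])-vc).round(4),'abs u',np.median(H[:,0]).round(4))
        mm=H.mean(0); print('  lip world',(mm[0]*ex+vc*ey).round(4))
        for nm in ('lip',):
            pass
E
```

```text
top wide_box v range [0.0848 0.0852 0.1603 0.2332 0.2344]
  u range of guide [0.4541 0.4559 0.72   0.7224]
  centre [0.5611 0.2423]
  lip u rel [-0.0253 -0.0227 -0.0189] v rel [-0.0442  0.0429] abs u 0.5673
  lip world [0.5387 0.239 ]
top narrow_box v range [-0.072  -0.0709 -0.0174  0.0375  0.0377]
  u range of guide [0.536  0.5371 0.7319 0.7343]
  centre [ 0.5977 -0.2206]
  lip u rel [-0.0549 -0.0528 -0.0486] v rel [-0.0289  0.0277] abs u 0.5841
  lip world [ 0.5482 -0.2038]
scene wide_box v range [0.0836 0.0839 0.1577 0.2322 0.2336]
  u range of guide [0.4506 0.4555 0.7248 0.7266]
  centre [0.5604 0.2411]
  lip u rel [-0.0286 -0.0193 -0.0137] v rel [-0.0425  0.0436] abs u 0.5699
  lip world [0.5408 0.2383]
scene narrow_box v range [-0.0742 -0.0723 -0.0153  0.0386  0.0396]
  u range of guide [0.5397 0.542  0.7374 0.7394]
  centre [ 0.6012 -0.2222]
  lip u rel [-0.0579 -0.0525 -0.0469] v rel [-0.0276  0.0268] abs u 0.5882
  lip world [ 0.5513 -0.2052]
```

```bash
python3 - <<'E'
import cv2
im=cv2.imread('pics/top0.png'); c=im[140:270,150:390]
cv2.imwrite('pics/crop.png',cv2.resize(c,None,fx=3.3,fy=3.3,interpolation=cv2.INTER_CUBIC))
E
```

```text
(no output)
```

View pics/crop.png

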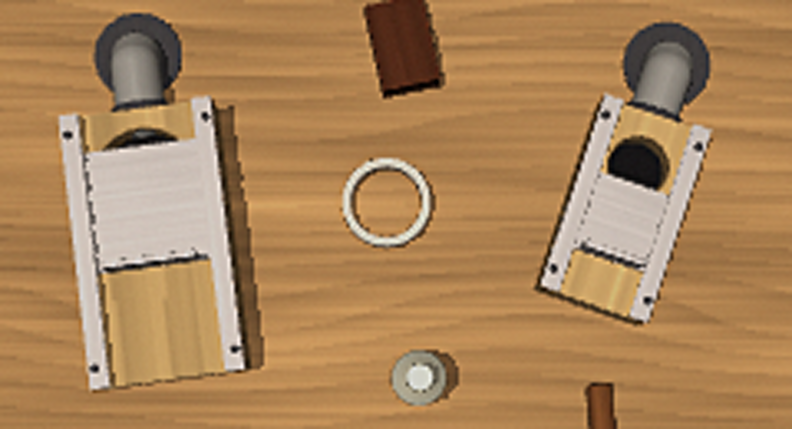

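```bash
python3 -m inch '[{"dx":1,"dy":2,"dz":2,"jaw":1},{"dx":2.5,"dy":4.7,"dz":4,"az":-1,"jaw":1},{"dx":4.4,"dy":8.2,"dz":5.5,"az":-2,"jaw":1},{"dx":6.3,"dy":11.7,"dz":5.5,"az":-3,"jaw":1},{"dx":8.2,"dy":15.2,"dz":5.5,"az":-4,"jaw":1},{"dx":10.1,"dy":18.7,"dz":5.5,"az":-5,"jaw":1},{"dx":12,"dy":22.2,"dz":5.5,"az":-6,"jaw":1},{"dx":13.9,"dy":25.7,"dz":5.5,"az":-6,"jaw":1},{"dx":15.8,"dy":29.2,"dz":5.5,"az":-6,"jaw":1},{"dx":17.7,"dy":32.7,"dz":5.5,"az":-6,"jaw":1}]' 30
python3 -m inch '[{"dx":1.9,"dy":3.5,"jaw":1},{"dx":3.8,"dy":7,"jaw":1},{"dx":5.7,"dy":10.5,"jaw":1},{"dx":7.6,"dy":14,"jaw":1},{"dx":9.5,"dy":17.5,"jaw":1},{"dx":11.4,"dy":21,"jaw":1},{"dx":13.3,"dy":24.5,"jaw":1},{"dx":15.2,"dy":28,"jaw":1},{"dx":17.1,"dy":31.5,"jaw":1},{"dx":19,"dy":35,"jaw":1}]'
```

```text
invalid input
invalid input
```

```bash
python3 -m inch '[{"ax":0,"ay":0,"az":0,"dx":1,"dy":2,"dz":2,"jaw":1},{"ax":0,"ay":0,"az":-1,"dx":2.5,"dy":4.7,"dz":4,"jaw":1},{"ax":0,"ay":0,"az":-2,"dx":4.4,"dy":8.2,"dz":5.5,"jaw":1},{"ax":0,"ay":0,"az":-3,"dx":6.3,"dy":11.7,"dz":5.5,"jaw":1},{"ax":0,"ay":0,"az":-4,"dx":8.2,"dy":15.2,"dz":5.5,"jaw":1},{"ax":0,"ay":0,"az":-5,"dx":10.1,"dy":18.7,"dz":5.5,"jaw":1},{"ax":0,"ay":0,"az":-6,"dx":12,"dy":22.2,"dz":5.5,"jaw":1},{"ax":0,"ay":0,"az":-6,"dx":13.9,"dy":25.7,"dz":5.5,"jaw":1},{"ax":0,"ay":0,"az":-6,"dx":15.8,"dy":29.2,"dz":5.5,"jaw":1},{"ax":0,"ay":0,"az":-6,"dx":17.7,"dy":32.7,"dz":5.5,"jaw":1}]' 30
```

```text
clock: 2.28
tcp_pos: [0.3196, -0.2285, 0.2525]
tool_rot: [0.0, 0.756, -0.654, 0.001]
force: [0.9, 0.3, -0.2]
finger_gap: -0.0003
```

```bash
python3 -m inch '[{"ax":0,"ay":0,"az":0,"dx":1.8,"dy":3.4,"dz":0,"jaw":1},{"ax":0,"ay":0,"az":0,"dx":3.6,"dy":6.8,"dz":0,"jaw":1},{"ax":0,"ay":0,"az":0,"dx":5.4,"dy":10.2,"dz":0,"jaw":1},{"ax":0,"ay":0,"az":0,"dx":7.2,"dy":13.6,"dz":0,"jaw":1},{"ax":0,"ay":0,"az":0,"dx":9,"dy":17,"dz":0,"jaw":1},{"ax":0,"ay":0,"az":0,"dx":10.8,"dy":20.4,"dz":0,"jaw":1},{"ax":0,"ay":0,"az":0,"dx":12.6,"dy":23.8,"dz":0,"jaw":1},{"ax":0,"ay":0,"az":0,"dx":14.4,"dy":27.2,"dz":0,"jaw":1},{"ax":0,"ay":0,"az":0,"dx":16.2,"dy":30.6,"dz":0,"jaw":1},{"ax":0,"ay":0,"az":0,"dx":18,"dy":34,"dz":0,"jaw":1}]' && python3 -m inch '[{"ax":0,"ay":0,"az":0,"dx":1.8,"dy":3.3,"dz":0,"jaw":1},{"ax":0,"ay":0,"az":0,"dx":3.6,"dy":6.6,"dz":0,"jaw":1},{"ax":0,"ay":0,"az":0,"dx":5.4,"dy":10,"dz":0,"jaw":1},{"ax":0,"ay":0,"az":0,"dx":7.3,"dy":13.2,"dz":0,"jaw":1},{"ax":0,"ay":0,"az":0,"dx":7.3,"dy":13.2,"dz":-2,"jaw":1},{"ax":0,"ay":0,"az":0,"dx":7.3,"dy":13.2,"dz":-4.5,"jaw":1},{"ax":0,"ay":0,"az":0,"dx":7.3,"dy":13.2,"dz":-7,"jaw":1},{"ax":0,"ay":0,"az":0,"dx":7.3,"dy":13.2,"dz":-9.5,"jaw":1},{"ax":0,"ay":0,"az":0,"dx":7.3,"dy":13.2,"dz":-11,"jaw":1},{"ax":0,"ay":0,"az":0,"dx":7.3,"dy":13.2,"dz":-11,"jaw":1}]'
```

```text
clock: 3.12
tcp_pos: [0.4998, 0.112, 0.2524]
tool_rot: [-0.0, 0.757, -0.654, 0.0]
force: [1.3, 0.1, -0.3]
finger_gap: 0.0001
clock: 3.95
tcp_pos: [0.5692, 0.2412, 0.1376]
tool_rot: [0.003, 0.757, -0.654, -0.002]
force: [-0.9, -0.8, -0.0]
finger_gap: -0.0001
```

```bash
python3 - <<'E'
from h import *
im,d=vision.grab_frame("scene"); cv2.imwrite("pics/s1.png",cv2.resize(im[140:300,280:480,::-1],None,fx=3.5,fy=3.5,interpolation=cv2.INTER_CUBIC))
E
```

```text
(no output)
```

View pics/s1.png

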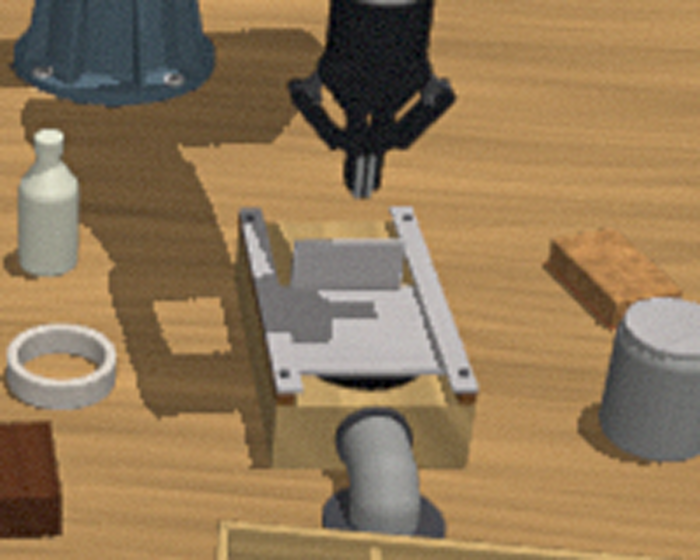

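```bash
python3 - <<'E'
from h import *
print(atz("scene",(383,196),.138),env.observe()['tcp_pos'])
im,d=vision.grab_frame("scene");C=cloud("scene",d)
p=C[150:200,370:396].reshape(-1,3); p=p[(p[:,2]>.13)&(p[:,2]<.17)&(p[:,0]>.5)&(p[:,0]<.62)]; print(np.percentile(p,[2,50,98],axis=0).round(3))
im,d=vision.grab_frame("top"); cv2.imwrite("pics/t1.png",cv2.resize(im[120:300,130:390,::-1],None,fx=3,fy=3,interpolation=cv2.INTER_CUBIC))
E
```

```text
[0.51500141 0.24613969 0.138     ] [0.57058271 0.24151739 0.1400819 ]Traceback (most recent call last):
  File "<stdin>", line 4, in <module>
    return _quantile_unchecked(
        a, q, axis, out, overwrite_input, method, keepdims, weights)
    return _ureduce(a,
                    func=_quantile_ureduce_func,
    ...<5 lines>...
                    overwrite_input=overwrite_input,
                    method=method)
    r = func(a, **kwargs)
    result = _quantile(arr,
                       quantiles=q,
    ...<2 lines>...
                       out=out,
                       weights=wgt)
    slices_having_nans = np.isnan(arr[-1, ...])
                                  ~~~^^^^^^^^^
IndexError: index -1 is out of bounds for axis 0 with size 0
```

```bash
python3 - <<'E'
from h import *
im,d=vision.grab_frame("scene");C=cloud("scene",d)
for r in range(170,206,4): print(r,[C[r,c].round(3).tolist() for c in (380,383,386)])
ci=vision.camera_info("scene");P=np.array(ci['pose']);K=ci['K']
t=np.array(env.observe()['tcp_pos']);c=P[:3,:3].T@(t-P[:3,3]);print(t,K[0][0]*c[0]/-c[2]+K[0][2],K[1][1]*-c[1]/-c[2]+K[1][2])
im,d=vision.grab_frame("top"); cv2.imwrite("pics/t1.png",cv2.resize(im[120:300,130:390,::-1],None,fx=3,fy=3,interpolation=cv2.INTER_CUBIC))
E
```

```text
170 [[0.585, 0.226, 0.255], [0.592, 0.233, 0.259], [0.58, 0.242, 0.253]]
174 [[0.589, 0.227, 0.245], [0.589, 0.235, 0.245], [0.562, 0.244, 0.232]]
178 [[0.584, 0.228, 0.231], [0.58, 0.236, 0.229], [0.568, 0.245, 0.223]]
182 [[0.582, 0.229, 0.218], [0.59, 0.237, 0.223], [0.574, 0.246, 0.214]]
186 [[0.583, 0.23, 0.206], [0.578, 0.239, 0.204], [0.583, 0.246, 0.208]]
190 [[0.581, 0.232, 0.193], [0.585, 0.239, 0.196], [0.582, 0.247, 0.195]]
194 [[0.253, 0.254, -0.003], [0.578, 0.241, 0.18], [0.586, 0.248, 0.185]]
198 [[0.285, 0.254, -0.001], [0.281, 0.264, -0.002], [0.28, 0.274, -0.002]]
202 [[0.316, 0.253, 0.002], [0.317, 0.263, 0.004], [0.306, 0.273, -0.002]]
[0.57292906 0.24199248 0.14338905] 382.0664951661978 204.65430605839947
```

View pics/t1.png

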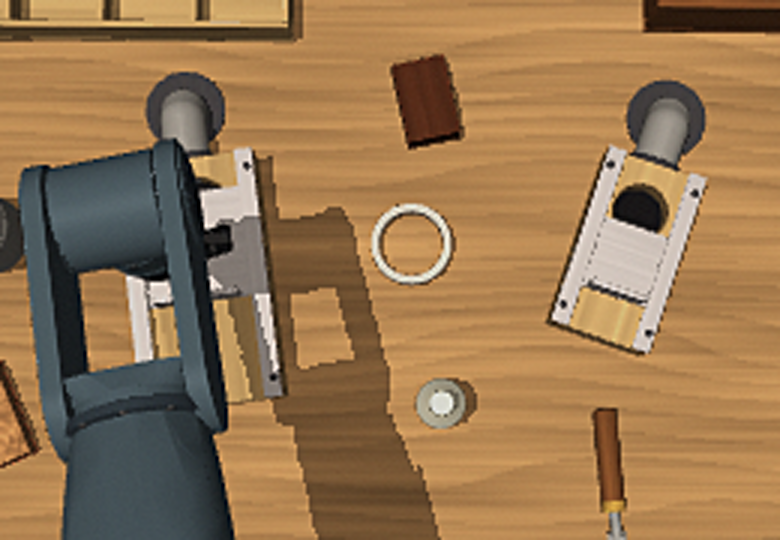

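The gripper is on the port side of the lip. In the scene view, though, the tips show at row ~195 and the reported TCP projects to row 205. I'll check that before descending.

```bash
python3 - <<'E'
from h import *
d=np.load("scene0.npy");C=cloud("scene",d)
for c in range(128,176,4):
    col=C[60:110,c]; ok=(col[:,1]<-.45)&(col[:,2]>.1)&(col[:,0]>0.0)&(col[:,0]<.3); i=np.where(ok)[0]
    if len(i): print(c,60+i[-1],col[i[-1]].round(3))
im,d=vision.grab_frame("scene");C=cloud("scene",d)
for c in range(374,394,2):
    col=C[150:215,c]; ok=(col[:,2]>.12)&(col[:,0]>.5); i=np.where(ok)[0]
    if len(i): print(c,150+i[-1],col[i[-1]].round(3))
s=env.observe();print(s['tcp_pos'],s['finger_gap'],s['joint_pos'])
cv2.imwrite("pics/s2.png",cv2.resize(im[140:240,320:450,::-1],None,fx=6,fy=6,interpolation=cv2.INTER_NEAREST))
E
```

```text
128 90 [ 0.163 -0.629  0.291]
132 91 [ 0.158 -0.617  0.286]
136 101 [ 0.157 -0.609  0.251]
140 87 [ 0.172 -0.58   0.307]
144 85 [ 0.154 -0.572  0.308]
148 85 [ 0.155 -0.557  0.309]
152 86 [ 0.147 -0.547  0.303]
156 84 [ 0.148 -0.531  0.311]
160 87 [ 0.15  -0.518  0.302]
164 101 [ 0.142 -0.513  0.25 ]
168 90 [ 0.138 -0.495  0.288]
374 180 [0.59  0.213 0.227]
376 180 [0.583 0.218 0.224]
378 180 [0.583 0.224 0.224]
380 192 [0.58  0.232 0.186]
382 194 [0.584 0.238 0.183]
384 194 [0.581 0.243 0.182]
386 210 [1.835 0.15  0.884]
388 192 [0.575 0.254 0.185]
390 182 [0.578 0.256 0.217]
392 187 [1.835 0.15  0.884]
[0.57347096 0.24208834 0.14425218] 0.0001634607716770515 [2.09055532e-01 3.30658912e-01 1.53346846e+00 4.50649974e-06
 1.27418965e+00 1.63483843e+00]
```

View pics/s2.png

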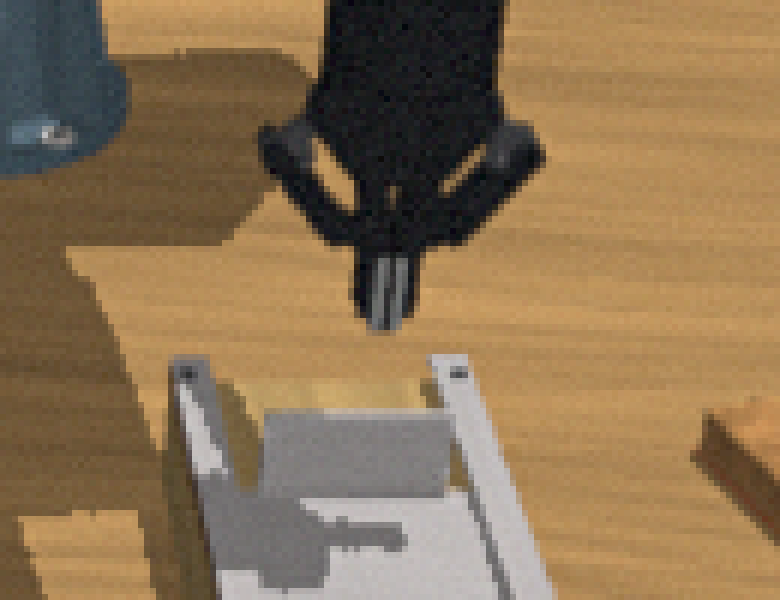

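The offset is consistent: the rendered tips sit about 35–40 mm above the reported TCP, both here and at the start pose. X and y agree. I'll descend to a height that is safe under either reading, then recheck by image and force.

```bash
python3 -m inch '[{"ax":0,"ay":0,"az":0,"dx":0,"dy":0,"dz":-1,"jaw":1},{"ax":0,"ay":0,"az":0,"dx":0,"dy":0,"dz":-2,"jaw":1},{"ax":0,"ay":0,"az":0,"dx":0,"dy":0,"dz":-3,"jaw":1},{"ax":0,"ay":0,"az":0,"dx":0,"dy":0,"dz":-4,"jaw":1},{"ax":0,"ay":0,"az":0,"dx":0,"dy":0,"dz":-5,"jaw":1},{"ax":0,"ay":0,"az":0,"dx":0,"dy":0,"dz":-5.5,"jaw":1},{"ax":0,"ay":0,"az":0,"dx":0,"dy":0,"dz":-6,"jaw":1},{"ax":0,"ay":0,"az":0,"dx":0,"dy":0,"dz":-6,"jaw":1},{"ax":0,"ay":0,"az":0,"dx":0,"dy":0,"dz":-6,"jaw":1},{"ax":0,"ay":0,"az":0,"dx":0,"dy":0,"dz":-6,"jaw":1}]'
python3 - <<'E'
from h import *
im,d=vision.grab_frame("scene");C=cloud("scene",d)
for c in range(374,396,2):
    col=C[150:235,c]; ok=(col[:,2]>.08)&(col[:,0]>.565)&(col[:,0]<.62); i=np.where(ok)[0]
    if len(i): print(c,150+i[-1],col[i[-1]].round(3))
s=env.observe();print(s['tcp_pos'],s['force'])
cv2.imwrite("pics/s3.png",cv2.resize(im[140:270,320:450,::-1],None,fx=4.5,fy=4.5,interpolation=cv2.INTER_NEAREST))
E
```

```text
clock: 5.03
tcp_pos: [0.5726, 0.2419, 0.0827]
tool_rot: [-0.0, 0.756, -0.654, 0.0]
force: [0.2, 0.7, 0.1]
finger_gap: 0.0002
374 200 [0.59  0.218 0.166]
376 200 [0.576 0.224 0.158]
378 211 [0.582 0.232 0.128]
380 213 [0.582 0.238 0.122]
382 213 [0.584 0.244 0.123]
384 213 [0.577 0.249 0.119]
386 211 [0.572 0.255 0.124]
388 201 [0.585 0.256 0.163]
390 200 [0.575 0.262 0.161]
392 200 [0.579 0.267 0.164]
394 200 [0.575 0.272 0.162]
[0.57270345 0.24197581 0.08287335] [-0.29456819  0.10554071 -0.12987662]
```

View pics/s3.png

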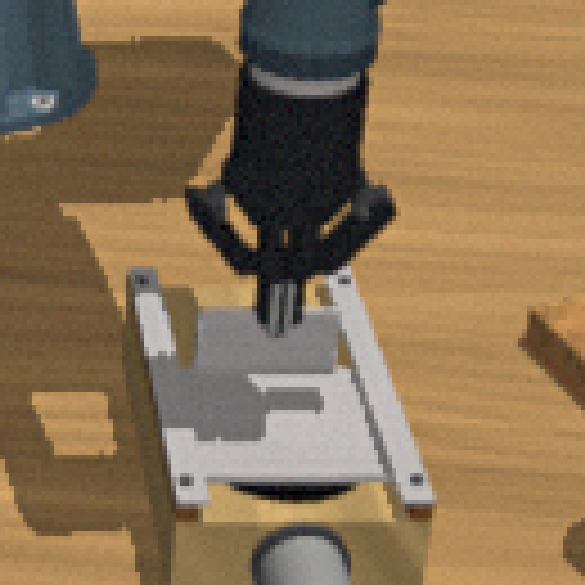

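```bash
python3 -m inch '[{"ax":0,"ay":0,"az":0,"dx":0,"dy":0,"dz":-0.5,"jaw":1},{"ax":0,"ay":0,"az":0,"dx":0,"dy":0,"dz":-1,"jaw":1},{"ax":0,"ay":0,"az":0,"dx":0,"dy":0,"dz":-1.2,"jaw":1},{"ax":0,"ay":0,"az":0,"dx":0,"dy":0,"dz":-1.4,"jaw":1},{"ax":0,"ay":0,"az":0,"dx":0,"dy":0,"dz":-1.5,"jaw":1},{"ax":0,"ay":0,"az":0,"dx":0,"dy":0,"dz":-1.6,"jaw":1},{"ax":0,"ay":0,"az":0,"dx":0,"dy":0,"dz":-1.7,"jaw":1},{"ax":0,"ay":0,"az":0,"dx":0,"dy":0,"dz":-1.8,"jaw":1},{"ax":0,"ay":0,"az":0,"dx":0,"dy":0,"dz":-1.9,"jaw":1},{"ax":0,"ay":0,"az":0,"dx":0,"dy":0,"dz":-1.9,"jaw":1}]'
```

```text
clock: 5.92
tcp_pos: [0.572, 0.2418, 0.063]
tool_rot: [0.0, 0.756, -0.654, -0.0]
force: [-0.4, -0.1, -0.2]
finger_gap: -0.0006
```

The reported TCP is below the plate face and there is no force, so the images are right and the tips are about 36 mm above the reported TCP. Next I go a little lower, then approach the lip.

```bash
python3 -m inch '[{"ax":0,"ay":0,"az":0,"dx":0,"dy":0,"dz":-0.5,"jaw":1},{"ax":0,"ay":0,"az":0,"dx":0,"dy":0,"dz":-1,"jaw":1},{"ax":0,"ay":0,"az":0,"dx":0,"dy":0,"dz":-1.3,"jaw":1},{"ax":0,"ay":0,"az":0,"dx":-0.3,"dy":-0.04,"dz":-1.3,"jaw":1},{"ax":0,"ay":0,"az":0,"dx":-0.6,"dy":-0.09,"dz":-1.3,"jaw":1},{"ax":0,"ay":0,"az":0,"dx":-0.9,"dy":-0.13,"dz":-1.3,"jaw":1},{"ax":0,"ay":0,"az":0,"dx":-1.2,"dy":-0.17,"dz":-1.3,"jaw":1},{"ax":0,"ay":0,"az":0,"dx":-1.5,"dy":-0.22,"dz":-1.3,"jaw":1},{"ax":0,"ay":0,"az":0,"dx":-1.8,"dy":-0.26,"dz":-1.3,"jaw":1},{"ax":0,"ay":0,"az":0,"dx":-2.1,"dy":-0.3,"dz":-1.3,"jaw":1}]'
python3 - <<'E'
from h import *
im,d=vision.grab_frame("scene")
s=env.observe();print(s['tcp_pos'],s['force'])
cv2.imwrite("pics/s4.png",cv2.resize(im[140:270,320:450,::-1],None,fx=4.5,fy=4.5,interpolation=cv2.INTER_NEAREST))
E
```

```text
clock: 6.75
tcp_pos: [0.5518, 0.2389, 0.0505]
tool_rot: [-0.001, 0.756, -0.654, 0.001]
force: [4.6, 0.7, -3.2]
finger_gap: 0.0
[0.55135925 0.23884948 0.05053873] [ 1.60927566  0.19119155 -0.50882138]
```

View pics/s4.png

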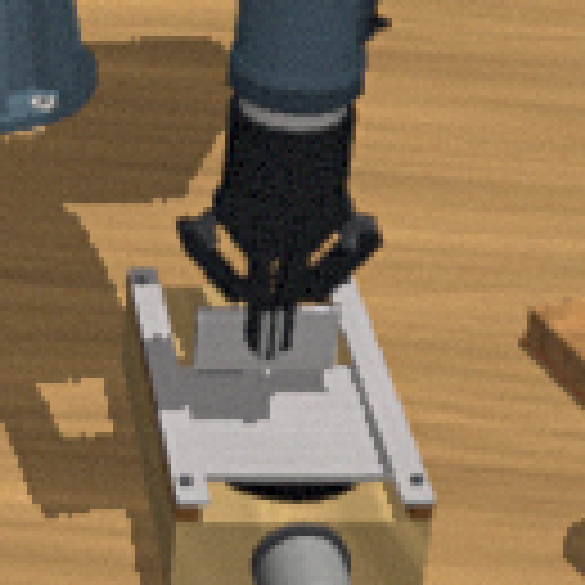

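The fingertips are in front of the lip's port-side face (tip at crop (268,350)), pressing with about 4 N, which matches the stated friction. I push on at about 55 mm/s.

```bash
python3 -m inch '[{"ax":0,"ay":0,"az":0,"dx":-0.4,"dy":-0.06,"dz":0,"jaw":1},{"ax":0,"ay":0,"az":0,"dx":-0.9,"dy":-0.13,"dz":0,"jaw":1},{"ax":0,"ay":0,"az":0,"dx":-1.4,"dy":-0.2,"dz":0,"jaw":1},{"ax":0,"ay":0,"az":0,"dx":-1.9,"dy":-0.28,"dz":0,"jaw":1},{"ax":0,"ay":0,"az":0,"dx":-2.4,"dy":-0.35,"dz":0,"jaw":1},{"ax":0,"ay":0,"az":0,"dx":-2.9,"dy":-0.42,"dz":0,"jaw":1},{"ax":0,"ay":0,"az":0,"dx":-3.4,"dy":-0.49,"dz":0,"jaw":1},{"ax":0,"ay":0,"az":0,"dx":-3.9,"dy":-0.56,"dz":0,"jaw":1},{"ax":0,"ay":0,"az":0,"dx":-4.4,"dy":-0.64,"dz":0,"jaw":1},{"ax":0,"ay":0,"az":0,"dx":-4.8,"dy":-0.7,"dz":0,"jaw":1}]'
```

```text
clock: 7.63
tcp_pos: [0.5038, 0.232, 0.0507]
tool_rot: [-0.001, 0.756, -0.654, 0.001]
force: [4.7, 1.5, -1.4]
finger_gap: -0.0003
```

```bash
python3 -m inch '[{"ax":0,"ay":0,"az":0,"dx":-0.3,"dy":-0.04,"dz":0,"jaw":1},{"ax":0,"ay":0,"az":0,"dx":-0.6,"dy":-0.09,"dz":0,"jaw":1},{"ax":0,"ay":0,"az":0,"dx":-0.9,"dy":-0.13,"dz":0,"jaw":1},{"ax":0,"ay":0,"az":0,"dx":-1.2,"dy":-0.17,"dz":0,"jaw":1},{"ax":0,"ay":0,"az":0,"dx":-1.5,"dy":-0.22,"dz":0,"jaw":1},{"ax":0,"ay":0,"az":0,"dx":-1.8,"dy":-0.26,"dz":0,"jaw":1},{"ax":0,"ay":0,"az":0,"dx":-2,"dy":-0.29,"dz":0,"jaw":1},{"ax":0,"ay":0,"az":0,"dx":-2.2,"dy":-0.32,"dz":0,"jaw":1},{"ax":0,"ay":0,"az":0,"dx":-2.3,"dy":-0.33,"dz":0,"jaw":1},{"ax":0,"ay":0,"az":0,"dx":-2.4,"dy":-0.35,"dz":0,"jaw":1}]'
python3 -m inch '[{"ax":0,"ay":0,"az":0,"dx":-0.1,"dy":-0.01,"dz":0,"jaw":1},{"ax":0,"ay":0,"az":0,"dx":-0.15,"dy":-0.02,"dz":0,"jaw":1},{"ax":0,"ay":0,"az":0,"dx":-0.2,"dy":-0.03,"dz":0,"jaw":1},{"ax":0,"ay":0,"az":0,"dx":-0.25,"dy":-0.04,"dz":0,"jaw":1},{"ax":0,"ay":0,"az":0,"dx":-0.3,"dy":-0.04,"dz":0,"jaw":1},{"ax":0,"ay":0,"az":0,"dx":-0.3,"dy":-0.04,"dz":0,"jaw":1},{"ax":0,"ay":0,"az":0,"dx":-0.35,"dy":-0.05,"dz":0,"jaw":1},{"ax":0,"ay":0,"az":0,"dx":-0.35,"dy":-0.05,"dz":0,"jaw":1},{"ax":0,"ay":0,"az":0,"dx":-0.4,"dy":-0.06,"dz":0,"jaw":1},{"ax":0,"ay":0,"az":0,"dx":-0.4,"dy":-0.06,"dz":0,"jaw":1}]'
```

```text
clock: 8.47
tcp_pos: [0.4789, 0.2283, 0.0502]
tool_rot: [0.0, 0.757, -0.654, -0.0]
force: [3.3, 1.2, 2.0]
finger_gap: 0.0002
clock: 9.3
tcp_pos: [0.475, 0.2277, 0.0501]
tool_rot: [0.0, 0.756, -0.654, -0.0]
force: [2.6, 1.6, 0.8]
finger_gap: -0.0001
```

```bash
python3 -m inch '[{"ax":0,"ay":0,"az":0,"dx":-0.05,"dy":-0.01,"dz":0,"jaw":1},{"ax":0,"ay":0,"az":0,"dx":-0.1,"dy":-0.01,"dz":0,"jaw":1},{"ax":0,"ay":0,"az":0,"dx":-0.12,"dy":-0.02,"dz":0,"jaw":1},{"ax":0,"ay":0,"az":0,"dx":-0.14,"dy":-0.02,"dz":0,"jaw":1},{"ax":0,"ay":0,"az":0,"dx":-0.16,"dy":-0.02,"dz":0,"jaw":1},{"ax":0,"ay":0,"az":0,"dx":-0.18,"dy":-0.03,"dz":0,"jaw":1},{"ax":0,"ay":0,"az":0,"dx":-0.2,"dy":-0.03,"dz":0,"jaw":1},{"ax":0,"ay":0,"az":0,"dx":-0.2,"dy":-0.03,"dz":0,"jaw":1},{"ax":0,"ay":0,"az":0,"dx":-0.2,"dy":-0.03,"dz":0,"jaw":1},{"ax":0,"ay":0,"az":0,"dx":-0.2,"dy":-0.03,"dz":0,"jaw":1}]'
python3 - <<'E'
from h import *
for n in ("scene","top"):
    im,d=vision.grab_frame(n);C=cloud(n,d)
    a=np.radians(8.24);ex=np.array([np.cos(a),np.sin(a)]);ey=np.array([-ex[1],ex[0]])
    Q=np.stack([(C[...,:2]-[.5608,.2417])@ex,(C[...,:2]-[.5608,.2417])@ey],-1)
    m=(d>0)&(C[...,2]>.085)&(C[...,2]<.115)&(abs(Q[...,1])<.05)&(abs(Q[...,1])>.02)&(abs(Q[...,0])<.14)
    print(n,m.sum(),np.percentile(Q[m][:,0],[2,25,50,75,98]).round(4) if m.any() else '')
    cv2.imwrite(f"pics/{n}5.png",cv2.resize(im[140:270,(320 if n=='scene' else 150):(450 if n=='scene' else 280),::-1],None,fx=4.5,fy=4.5,interpolation=cv2.INTER_NEAREST))
s=env.observe();print(s['tcp_pos'],s['force'])
E
```

```text
clock: 10.13
tcp_pos: [0.4732, 0.2275, 0.0501]
tool_rot: [-0.0, 0.756, -0.654, -0.0]
force: [4.4, 2.1, -0.7]
finger_gap: -0.0001
scene 145 [-0.108  -0.1044 -0.1022 -0.0995 -0.0952]
top 9 [-0.106  -0.1056 -0.1044 -0.1027 -0.1019]
[0.47316091 0.22745284 0.05011727] [ 4.83232105  1.98551238 -0.67882909]
```

View pics/scene5.png

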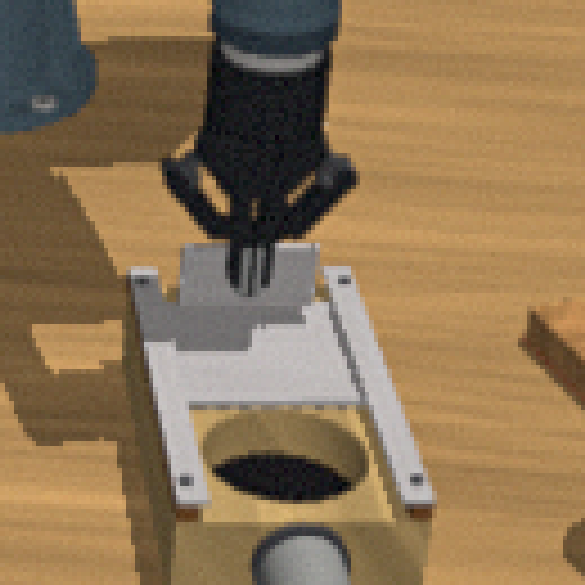

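View pics/top5.png

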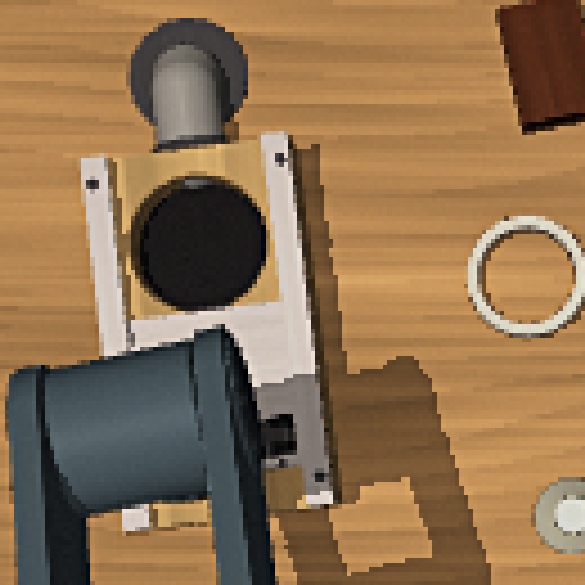

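Wide port clear, with the lip at box x of about −102 mm. I nudge slightly to confirm the stop.

```bash
python3 -m inch '[{"ax":0,"ay":0,"az":0,"dx":-0.03,"dy":0,"dz":0,"jaw":1},{"ax":0,"ay":0,"az":0,"dx":-0.06,"dy":-0.01,"dz":0,"jaw":1},{"ax":0,"ay":0,"az":0,"dx":-0.09,"dy":-0.01,"dz":0,"jaw":1},{"ax":0,"ay":0,"az":0,"dx":-0.12,"dy":-0.02,"dz":0,"jaw":1},{"ax":0,"ay":0,"az":0,"dx":-0.15,"dy":-0.02,"dz":0,"jaw":1},{"ax":0,"ay":0,"az":0,"dx":-0.18,"dy":-0.02,"dz":0,"jaw":1},{"ax":0,"ay":0,"az":0,"dx":-0.2,"dy":-0.03,"dz":0,"jaw":1},{"ax":0,"ay":0,"az":0,"dx":-0.2,"dy":-0.03,"dz":0,"jaw":1},{"ax":0,"ay":0,"az":0,"dx":-0.2,"dy":-0.03,"dz":0,"jaw":1},{"ax":0,"ay":0,"az":0,"dx":-0.2,"dy":-0.03,"dz":0,"jaw":1}]'
```

```text
clock: 11.07
tcp_pos: [0.4733, 0.2274, 0.0503]
tool_rot: [-0.002, 0.756, -0.654, 0.001]
force: [11.4, 3.9, -7.7]
finger_gap: -0.0003
```

The TCP did not move and the force rose to about 12 N, so the wide gate is at its stop (pressed gently). Now I retreat, rise, and go over to the narrow gate.

```bash
python3 -m inch '[{"ax":0,"ay":0,"az":0,"dx":0.6,"dy":0.1,"dz":0,"jaw":1},{"ax":0,"ay":0,"az":0,"dx":1.6,"dy":0.24,"dz":0,"jaw":1},{"ax":0,"ay":0,"az":0,"dx":2.5,"dy":0.36,"dz":0.5,"jaw":1},{"ax":0,"ay":0,"az":0,"dx":2.5,"dy":0.36,"dz":3.5,"jaw":1},{"ax":0,"ay":0,"az":0,"dx":2.5,"dy":0.36,"dz":7,"jaw":1},{"ax":0,"ay":0,"az":0,"dx":2.5,"dy":0.36,"dz":11,"jaw":1},{"ax":0,"ay":0,"az":0,"dx":2.5,"dy":0.36,"dz":14.5,"jaw":1},{"ax":0,"ay":0,"az":-3,"dx":2.5,"dy":-2,"dz":16,"jaw":1},{"ax":0,"ay":0,"az":-6,"dx":2.5,"dy":-6,"dz":16,"jaw":1},{"ax":0,"ay":0,"az":-9,"dx":2.5,"dy":-10,"dz":16,"jaw":1}]'
python3 -m inch '[{"ax":0,"ay":0,"az":-3,"dx":0.2,"dy":-4,"dz":0,"jaw":1},{"ax":0,"ay":0,"az":-6,"dx":0.4,"dy":-8,"dz":0,"jaw":1},{"ax":0,"ay":0,"az":-9,"dx":0.6,"dy":-12,"dz":0,"jaw":1},{"ax":0,"ay":0,"az":-12,"dx":0.8,"dy":-16,"dz":0,"jaw":1},{"ax":0,"ay":0,"az":-15,"dx":1,"dy":-20,"dz":0,"jaw":1},{"ax":0,"ay":0,"az":-18,"dx":1.2,"dy":-24,"dz":0,"jaw":1},{"ax":0,"ay":0,"az":-18,"dx":1.4,"dy":-28,"dz":0,"jaw":1},{"ax":0,"ay":0,"az":-18,"dx":1.6,"dy":-31,"dz":0,"jaw":1},{"ax":0,"ay":0,"az":-18,"dx":1.8,"dy":-32,"dz":0,"jaw":1},{"ax":0,"ay":0,"az":-18,"dx":1.8,"dy":-32,"dz":0,"jaw":1}]'
python3 - <<'E'
from h import *
for n in ("scene","top"):
    im,d=vision.grab_frame(n);C=cloud(n,d)
    for k,a,c in (('w',8.24,[.5608,.2417]),('n',-18.75,[.5995,-.2214])):
        a=np.radians(a);ex=np.array([np.cos(a),np.sin(a)]);ey=np.array([-ex[1],ex[0]])
        Q=np.stack([(C[...,:2]-c)@ex,(C[...,:2]-c)@ey],-1)
        m=(d>0)&(C[...,2]>.088)&(C[...,2]<.118)&(abs(Q[...,1])<.05)&(abs(Q[...,0])<.14)
        print(n,k,m.sum(),np.percentile(Q[m],[2,50,98],axis=0).round(4).tolist() if m.any() else '')
    cv2.imwrite(f"pics/{n}6.png",im[:,:,::-1])
s=env.observe();print(s['tcp_pos'],s['force'],s['clock'])
E
```

```text
clock: 11.9
tcp_pos: [0.4971, 0.1267, 0.2125]
tool_rot: [0.001, -0.703, 0.711, -0.001]
force: [1.7, -0.1, -0.9]
finger_gap: -0.0003
clock: 12.73
tcp_pos: [0.514, -0.1955, 0.2101]
tool_rot: [-0.0, -0.581, 0.814, 0.0]
force: [-0.7, 0.7, 0.1]
finger_gap: 0.0
scene w 229 [[-0.1092, -0.044], [-0.1016, -0.0022], [-0.0953, 0.0433]]
scene n 138 [[-0.058, -0.0294], [-0.0515, 0.0002], [-0.0471, 0.0287]]
top w 64 [[-0.1061, -0.0428], [-0.1034, -0.0006], [-0.1003, 0.0419]]
top n 0 
[ 0.51395017 -0.19219969  0.20994995] [-0.18027387  0.76101861  0.69875899] 12.8333
```

View pics/scene6.png

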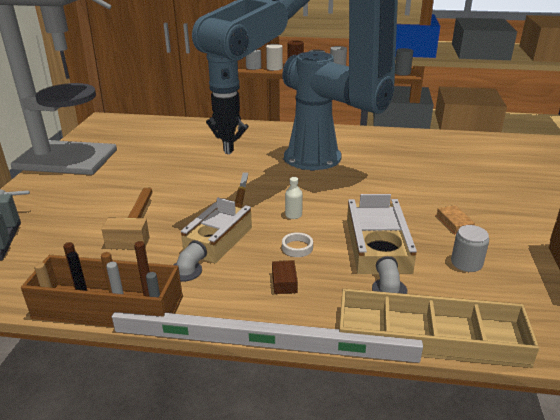

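View pics/top6.png

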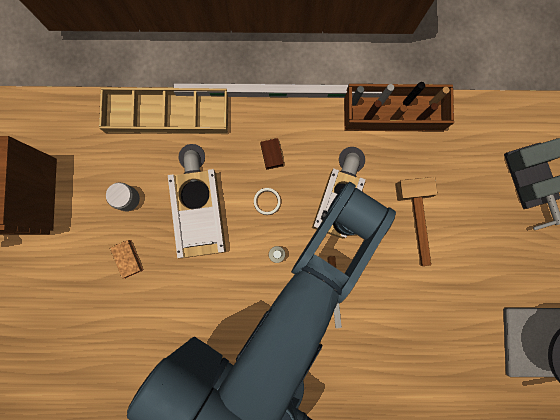

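```bash
python3 -m inch '[{"ax":0,"ay":0,"az":0,"dx":0,"dy":0,"dz":-2,"jaw":1},{"ax":0,"ay":0,"az":0,"dx":0,"dy":0,"dz":-5,"jaw":1},{"ax":0,"ay":0,"az":0,"dx":0,"dy":0,"dz":-8,"jaw":1},{"ax":0,"ay":0,"az":0,"dx":0,"dy":0,"dz":-10.5,"jaw":1},{"ax":0,"ay":0,"az":0,"dx":0,"dy":0,"dz":-12.5,"jaw":1},{"ax":0,"ay":0,"az":0,"dx":0,"dy":0,"dz":-14,"jaw":1},{"ax":0,"ay":0,"az":0,"dx":0,"dy":0,"dz":-15,"jaw":1},{"ax":0,"ay":0,"az":0,"dx":0,"dy":0,"dz":-15.7,"jaw":1},{"ax":0,"ay":0,"az":0,"dx":0,"dy":0,"dz":-16,"jaw":1},{"ax":0,"ay":0,"az":0,"dx":0,"dy":0,"dz":-16,"jaw":1}]'
python3 - <<'E'
from h import *
im,d=vision.grab_frame("scene")
s=env.observe();print(s['tcp_pos'],s['force'])
cv2.imwrite("pics/s7.png",cv2.resize(im[110:260,160:290,::-1],None,fx=4,fy=4,interpolation=cv2.INTER_NEAREST))
E
```

```text
clock: 13.67
tcp_pos: [0.5143, -0.1922, 0.0502]
tool_rot: [-0.0, -0.583, 0.812, 0.0]
force: [0.2, 0.6, -0.1]
finger_gap: 0.0004
[ 0.51463585 -0.19263914  0.05078412] [ 0.58500484 -0.06855996  0.05422302]
```

View pics/s7.png

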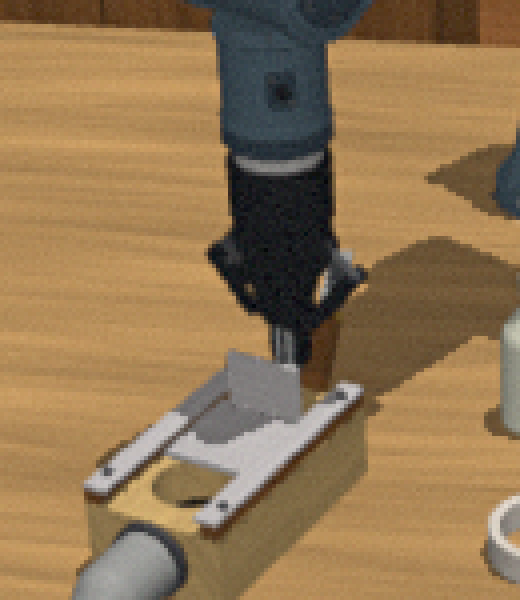

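The fingers are behind the robot-side face of the narrow lip (tips ~(287,355), lip ~(265,385) in the crop). I push along (0.947, −0.321).

```bash
python3 -m inch '[{"ax":0,"ay":0,"az":0,"dx":0.4,"dy":-0.14,"dz":0,"jaw":1},{"ax":0,"ay":0,"az":0,"dx":0.8,"dy":-0.27,"dz":0,"jaw":1},{"ax":0,"ay":0,"az":0,"dx":1.1,"dy":-0.37,"dz":0,"jaw":1},{"ax":0,"ay":0,"az":0,"dx":1.4,"dy":-0.48,"dz":0,"jaw":1},{"ax":0,"ay":0,"az":0,"dx":1.7,"dy":-0.58,"dz":0,"jaw":1},{"ax":0,"ay":0,"az":0,"dx":2,"dy":-0.68,"dz":0,"jaw":1},{"ax":0,"ay":0,"az":0,"dx":2.3,"dy":-0.78,"dz":0,"jaw":1},{"ax":0,"ay":0,"az":0,"dx":2.6,"dy":-0.88,"dz":0,"jaw":1},{"ax":0,"ay":0,"az":0,"dx":2.9,"dy":-0.98,"dz":0,"jaw":1},{"ax":0,"ay":0,"az":0,"dx":3.2,"dy":-1.09,"dz":0,"jaw":1}]'
```

```text
clock: 14.55
tcp_pos: [0.5458, -0.2036, 0.0499]
tool_rot: [-0.0, -0.583, 0.813, 0.001]
force: [-4.6, 1.0, 2.5]
finger_gap: 0.0003
```

```bash
python3 -m inch '[{"ax":0,"ay":0,"az":0,"dx":0.4,"dy":-0.14,"dz":0,"jaw":1},{"ax":0,"ay":0,"az":0,"dx":0.8,"dy":-0.27,"dz":0,"jaw":1},{"ax":0,"ay":0,"az":0,"dx":1.2,"dy":-0.41,"dz":0,"jaw":1},{"ax":0,"ay":0,"az":0,"dx":1.6,"dy":-0.54,"dz":0,"jaw":1},{"ax":0,"ay":0,"az":0,"dx":2,"dy":-0.68,"dz":0,"jaw":1},{"ax":0,"ay":0,"az":0,"dx":2.4,"dy":-0.81,"dz":0,"jaw":1},{"ax":0,"ay":0,"az":0,"dx":2.8,"dy":-0.95,"dz":0,"jaw":1},{"ax":0,"ay":0,"az":0,"dx":3.2,"dy":-1.09,"dz":0,"jaw":1},{"ax":0,"ay":0,"az":0,"dx":3.5,"dy":-1.19,"dz":0,"jaw":1},{"ax":0,"ay":0,"az":0,"dx":3.7,"dy":-1.26,"dz":0,"jaw":1}]'
python3 -m inch '[{"ax":0,"ay":0,"az":0,"dx":0.1,"dy":-0.03,"dz":0,"jaw":1},{"ax":0,"ay":0,"az":0,"dx":0.2,"dy":-0.07,"dz":0,"jaw":1},{"ax":0,"ay":0,"az":0,"dx":0.25,"dy":-0.09,"dz":0,"jaw":1},{"ax":0,"ay":0,"az":0,"dx":0.3,"dy":-0.1,"dz":0,"jaw":1},{"ax":0,"ay":0,"az":0,"dx":0.35,"dy":-0.12,"dz":0,"jaw":1},{"ax":0,"ay":0,"az":0,"dx":0.4,"dy":-0.14,"dz":0,"jaw":1},{"ax":0,"ay":0,"az":0,"dx":0.45,"dy":-0.15,"dz":0,"jaw":1},{"ax":0,"ay":0,"az":0,"dx":0.5,"dy":-0.17,"dz":0,"jaw":1},{"ax":0,"ay":0,"az":0,"dx":0.55,"dy":-0.19,"dz":0,"jaw":1},{"ax":0,"ay":0,"az":0,"dx":0.6,"dy":-0.2,"dz":0,"jaw":1}]'
```

```text
clock: 15.38
tcp_pos: [0.5835, -0.2164, 0.0499]
tool_rot: [0.0, -0.583, 0.813, 0.0]
force: [-4.0, 1.1, -1.4]
finger_gap: 0.0
clock: 16.22
tcp_pos: [0.5892, -0.2183, 0.0501]
tool_rot: [0.0, -0.583, 0.813, 0.0]
force: [-4.0, 0.6, -2.5]
finger_gap: 0.0
```

```bash
python3 -m inch '[{"ax":0,"ay":0,"az":0,"dx":0.04,"dy":-0.01,"dz":0,"jaw":1},{"ax":0,"ay":0,"az":0,"dx":0.08,"dy":-0.03,"dz":0,"jaw":1},{"ax":0,"ay":0,"az":0,"dx":0.12,"dy":-0.04,"dz":0,"jaw":1},{"ax":0,"ay":0,"az":0,"dx":0.16,"dy":-0.05,"dz":0,"jaw":1},{"ax":0,"ay":0,"az":0,"dx":0.2,"dy":-0.07,"dz":0,"jaw":1},{"ax":0,"ay":0,"az":0,"dx":0.24,"dy":-0.08,"dz":0,"jaw":1},{"ax":0,"ay":0,"az":0,"dx":0.28,"dy":-0.1,"dz":0,"jaw":1},{"ax":0,"ay":0,"az":0,"dx":0.3,"dy":-0.1,"dz":0,"jaw":1},{"ax":0,"ay":0,"az":0,"dx":0.3,"dy":-0.1,"dz":0,"jaw":1},{"ax":0,"ay":0,"az":0,"dx":0.3,"dy":-0.1,"dz":0,"jaw":1}]'
python3 - <<'E'
from h import *
for n in ("scene","top"):
    im,d=vision.grab_frame(n);C=cloud(n,d)
    for k,a,c in (('n',-18.75,[.5995,-.2214]),):
        a=np.radians(a);ex=np.array([np.cos(a),np.sin(a)]);ey=np.array([-ex[1],ex[0]])
        Q=np.stack([(C[...,:2]-c)@ex,(C[...,:2]-c)@ey],-1)
        m=(d>0)&(C[...,2]>.088)&(C[...,2]<.108)&(abs(Q[...,1])<.03)&(abs(Q[...,0])<.14)
        print(n,k,m.sum(),np.percentile(Q[m],[2,50,98],axis=0).round(4).tolist() if m.any() else '')
im,d=vision.grab_frame("scene")
cv2.imwrite("pics/s8.png",cv2.resize(im[110:260,160:290,::-1],None,fx=4,fy=4,interpolation=cv2.INTER_NEAREST))
s=env.observe();print(s['tcp_pos'],s['force'])
E
```

```text
clock: 17.05
tcp_pos: [0.5912, -0.219, 0.0502]
tool_rot: [-0.001, -0.583, 0.812, 0.001]
force: [-8.2, 1.8, 1.4]
finger_gap: -0.0
scene n 111 [[-0.0116, -0.0278], [0.0067, 0.0021], [0.0105, 0.0287]]
top n 0 
[ 0.591177   -0.21898069  0.05018739] [-8.338933    2.42697508  1.07324828]
```

View pics/s8.png

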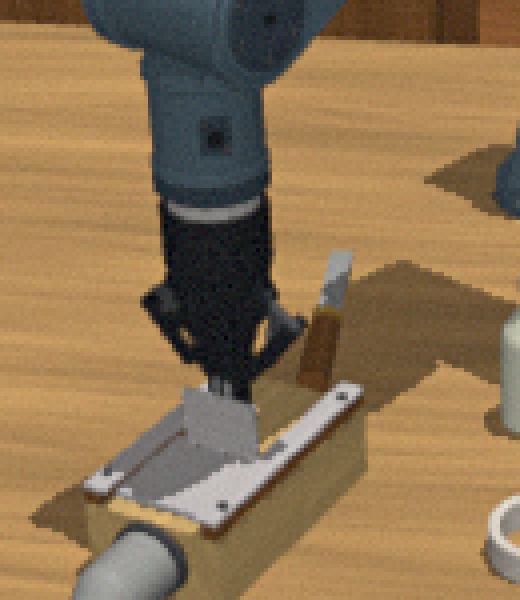

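Force is up to ~8 N with the TCP holding, and the lip is at about +7 mm. I nudge once more to confirm the stop.

```bash
python3 -m inch '[{"ax":0,"ay":0,"az":0,"dx":0.03,"dy":-0.01,"dz":0,"jaw":1},{"ax":0,"ay":0,"az":0,"dx":0.06,"dy":-0.02,"dz":0,"jaw":1},{"ax":0,"ay":0,"az":0,"dx":0.09,"dy":-0.03,"dz":0,"jaw":1},{"ax":0,"ay":0,"az":0,"dx":0.12,"dy":-0.04,"dz":0,"jaw":1},{"ax":0,"ay":0,"az":0,"dx":0.14,"dy":-0.05,"dz":0,"jaw":1},{"ax":0,"ay":0,"az":0,"dx":0.15,"dy":-0.05,"dz":0,"jaw":1},{"ax":0,"ay":0,"az":0,"dx":0.15,"dy":-0.05,"dz":0,"jaw":1},{"ax":0,"ay":0,"az":0,"dx":0.15,"dy":-0.05,"dz":0,"jaw":1},{"ax":0,"ay":0,"az":0,"dx":0.15,"dy":-0.05,"dz":0,"jaw":1},{"ax":0,"ay":0,"az":0,"dx":0.15,"dy":-0.05,"dz":0,"jaw":1}]'
```

```text
clock: 18.03
tcp_pos: [0.5911, -0.2189, 0.0502]
tool_rot: [-0.002, -0.583, 0.812, 0.002]
force: [-14.9, 4.1, 6.1]
finger_gap: -0.0002
```

The stop is reached: about 15 N and no motion. I retreat away from the lip, rise and check.

```bash
python3 -m inch '[{"ax":0,"ay":0,"az":0,"dx":-0.5,"dy":0.17,"dz":0,"jaw":1},{"ax":0,"ay":0,"az":0,"dx":-1.4,"dy":0.48,"dz":0,"jaw":1},{"ax":0,"ay":0,"az":0,"dx":-2.5,"dy":0.85,"dz":0,"jaw":1},{"ax":0,"ay":0,"az":0,"dx":-3,"dy":1,"dz":2,"jaw":1},{"ax":0,"ay":0,"az":0,"dx":-3,"dy":1,"dz":5,"jaw":1},{"ax":0,"ay":0,"az":0,"dx":-3,"dy":1,"dz":8.5,"jaw":1},{"ax":0,"ay":0,"az":0,"dx":-3,"dy":1,"dz":12,"jaw":1},{"ax":0,"ay":0,"az":0,"dx":-3,"dy":1,"dz":15,"jaw":1},{"ax":0,"ay":0,"az":0,"dx":-3,"dy":1,"dz":17,"jaw":1},{"ax":0,"ay":0,"az":0,"dx":-3,"dy":1,"dz":17,"jaw":1}]'
python3 -m inch '[{"ax":0,"ay":0,"az":0,"dx":-3,"dy":0,"dz":0,"jaw":1},{"ax":0,"ay":0,"az":0,"dx":-6,"dy":0,"dz":0,"jaw":1},{"ax":0,"ay":0,"az":0,"dx":-9,"dy":0,"dz":0,"jaw":1},{"ax":0,"ay":0,"az":0,"dx":-12,"dy":0,"dz":0,"jaw":1},{"ax":0,"ay":0,"az":0,"dx":-14,"dy":0,"dz":0,"jaw":1},{"ax":0,"ay":0,"az":0,"dx":-15,"dy":0,"dz":0,"jaw":1},{"ax":0,"ay":0,"az":0,"dx":-15,"dy":0,"dz":0,"jaw":1},{"ax":0,"ay":0,"az":0,"dx":-15,"dy":0,"dz":0,"jaw":1},{"ax":0,"ay":0,"az":0,"dx":-15,"dy":0,"dz":0,"jaw":1},{"ax":0,"ay":0,"az":0,"dx":-15,"dy":0,"dz":0,"jaw":1}]'
python3 - <<'E'
from h import *
for n in ("scene","top"):
    im,d=vision.grab_frame(n);C=cloud(n,d)
    for k,a,c in (('w',8.24,[.5608,.2417]),('n',-18.75,[.5995,-.2214])):
        a=np.radians(a);ex=np.array([np.cos(a),np.sin(a)]);ey=np.array([-ex[1],ex[0]])
        Q=np.stack([(C[...,:2]-c)@ex,(C[...,:2]-c)@ey],-1)
        m=(d>0)&(C[...,2]>.088)&(C[...,2]<.118)&(abs(Q[...,1])<.05)&(abs(Q[...,0])<.14)
        print(n,k,m.sum(),np.percentile(Q[m],[2,50,98],axis=0).round(4).tolist() if m.any() else '')
    cv2.imwrite(f"pics/{n}9.png",im[:,:,::-1])
s=env.observe();print(s['tcp_pos'],s['force'],abs(np.array(s['qd'])).max(),s['clock'])
E
```

```text
clock: 18.87
tcp_pos: [0.5679, -0.2122, 0.2281]
tool_rot: [0.003, -0.583, 0.812, -0.007]
force: [0.7, 0.6, 0.7]
finger_gap: -0.0001
clock: 19.7
tcp_pos: [0.4147, -0.2101, 0.2202]
tool_rot: [0.0, -0.583, 0.812, -0.0]
force: [0.3, 0.5, 0.3]
finger_gap: -0.0002
scene w 231 [[-0.1084, -0.0439], [-0.1014, 0.0006], [-0.0943, 0.0432]]
scene n 143 [[0.001, -0.0292], [0.0065, -0.0], [0.0119, 0.0285]]
top w 63 [[-0.1061, -0.0427], [-0.1034, -0.0007], [-0.1004, 0.0417]]
top n 56 [[0.001, -0.0283], [0.0029, -0.0008], [0.0075, 0.0287]]
[ 0.41439577 -0.20984305  0.21999935] [ 0.63635095  0.12471575 -0.10952057] 0.006730652853795979 19.8
```

View pics/scene9.png

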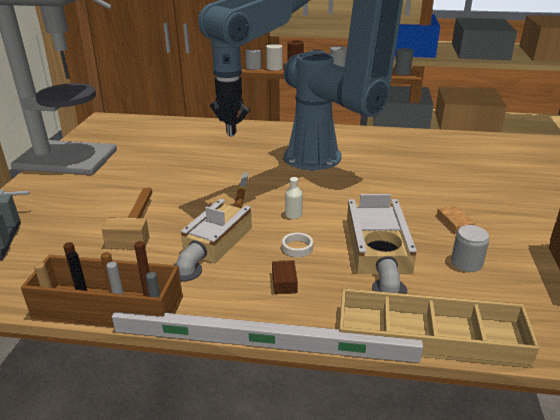

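View pics/top9.png

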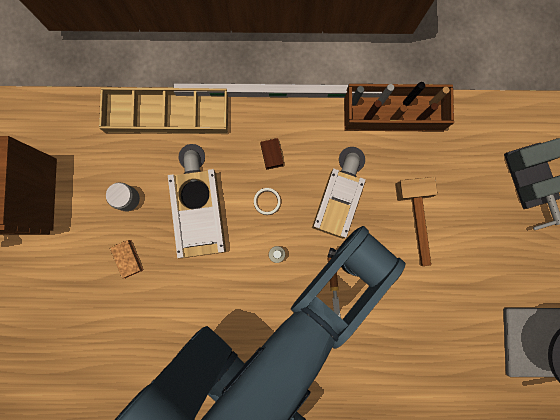

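The wide port is fully uncovered (top (193,193)) and the narrow port is covered by its plate (top (349,188)). The other items look unmoved and the arm is clear and at rest. I'm handing in.

```bash
python3 - <<'E'
from cell import env
print(env.job_done())
E
```

```text
the job is handed in; nothing more can be done
None
```

I opened the wide gate fully, then shut the narrow gate fully, pushing the lips with the closed fingertips. I handed the job in at about 19.8 s; no verdict was reported.

**Wide gate:** it reached its stop, where the reading rose to about 12 N and the fingers stopped moving. Its lip now measures about −0.102 m along the box, against a nominal −0.102 m for open.

**Narrow gate:** it reached its stop at about 15 N, also with no further motion. Its lip measures +0.003 m in the top camera and +0.0065 m in the scene camera, against a nominal +0.008 m for shut. Because the top camera reads 5 mm short, I relied on the hard stop and on the port looking covered. Both cameras show about 57 mm of travel.

**Forces:** the highest I read was about 16 N, well under the 36 N limit. I only saw forces at the end of each move, so shorter peaks would not show.

**Other items:** everything else on the bench looked unmoved in the last pictures, judged by eye. The arm was clear of everything and at rest.

**Disagreement found:** the reported tool position puts the fingertips about 36 mm lower than the pictures show. I lowered carefully to a height that would have touched the plate if the reported position were right. There was no contact, so I worked from the pictures for height.

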